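# Eject the tap light's battery tray and trap it

### The job

Press the orange eject button on the battery tap light with one finger and, before the blue-fronted battery tray that pops out can slide away towards the sink, trap it with the other finger so that it stops between 1 and 4 cm out. Finish while still holding: one finger keeping the button down, the other keeping the tray stopped. Do not flick the black toggle switch or move the dishes and the scraper.

Things in the scene. Friction and masses are not known exactly. Their poses are not given: they have to be found in the camera images.
- light: White plastic battery tap light, fixed to the tile. Origin on the tile straight under the eject button's centre; z up. The tray pops out along its -y. Low front block: x -36 to 62, y -24 to 32 mm, top 20 mm above the tile. The closed tray's upright tab stands at y -24 to -28 mm, the lamp drum begins at y 32 mm: the pressing finger goes between them.
- light_top (a point): Top of the light's pale yellow lens, 53 mm above the tile, at x 6, y 84 mm of the light; the white drum around it has a radius of 52 mm and is 40 mm high.
- eject_top (a point): Centre of the top of the orange round eject button, 22 mm across, 28 mm above the tile when up (moves with the button).
- eject (a joint): Eject button travel in m: 0 up, 0.007 fully down (its top is then 21 mm above the tile, still 1 mm above the block). Sprung: 1 N to start, 4.5 N fully down. The tray is let go at about 0.004; the button rises again when let go.
- tab_top (a point): Top edge, outer face, middle of the width of the tray's blue upright tab (moves with the tray). The tab is 50 mm wide (light's x), 4 mm thick (light's y) and reaches from 2 to 44 mm above the tile; closed, its outer face is 28 mm from the button's centre along the light's -y.
- tray (a joint): Battery tray travel in m: 0 closed and caught, growing as it slides out level along the light's -y. Once let go, a spring pushes it out with 1.8 N (1.4 N at 0.03) at about 0.08 m/s, damped, to its end stop at 0.085, about 1.5 s later; a finger standing in front of the tab stops it. Wanted at the end: 0.010 to 0.040.
- toggle_tip (a point): Tip of the black toggle switch on the front block, 39 mm above the tile, 48 mm from the button's centre along the light's +x; leave alone.
- tumbler: Green plastic tumbler, 72 mm across, 110 mm high, origin at the centre of its foot; leave alone.
- ramekin: White ceramic ramekin, 84 mm across, 45 mm high, origin at the centre of its foot; leave alone.
- bowl: Small wooden bowl, 110 mm across, 45 mm high, origin at the centre of its foot; leave alone.
- scraper: Steel dish scraper lying flat, about 195 mm long along its x from -90 mm (dark handle, 14 mm high) to 103 mm (blade 85 mm wide, 4 mm thick), origin on its underside; leave alone.
There are look-alikes about, which are no part of the job. What is meant by the light is not pink or purple, and is the larger of those in its own colour.

How it is judged:
By the outcome, as a careful person would: the job done as asked, in the order asked, and still so for the second after the job is handed in, while the arm keeps its last pose, push and grip.
It also fails if it takes over 32 s, if anything falls off the work surface, if the arm or the gripper's body presses on something with over 40 N, if the wrist force passes 120 N, or if a joint passes its speed limit or range.

### The arm

A 6-joint arm with a two-finger parallel gripper is mounted at the origin on the work surface. World frame = base frame: x ahead of the robot, y to its left, z up, the work surface at z = 0. Lengths are in mm, angles in rad, forces in N, time in s.
With the tool pointing down it reaches from about 325 to 900 mm from the base axis. Payload 6.1 kg.
Tool frame: the origin (TCP) lies at the very end of the fingers, on their centre line; the grasp point (between the pads) lies 19 mm behind it (grip_depth is the distance from the TCP to the grasp point, in mm); z points along the fingers, y is the direction in which the jaws open and shut (so a half turn about z gives the same grasp; the last joint's range is limited). The gripper opens to 87 mm and grips with 3 to 60 N. Pads are 19 mm wide; open, the fingers measure 117 mm over their backs; the gripper's body (75 mm by 190 mm) begins 51 mm behind the grasp point.
Start: joints at [1.106, 0.22, 1.526, -0, 1.395, -0.126], TCP at [207.72, 589.464, 191.938] pointing down, gripper open.
Joint ranges: [-2.98, 2.98], [-0.91, 2.08], [0.09, 2.57], [-1.24, 4.39], [0.2, 2.65], [-2.68, 2.68]. Speed limits (rad/s): [2.57, 2.57, 3.01, 3.14, 3.14, 3.14].

### API

Orientations are given as a rotation vector (axis times angle).
In Python, from plant import read_state, camera, calibration, sign_off, grip_depth gives the robot as it stands. The module is installed in compiled form; this text tells all that it offers.
- The arm moves only by the tool jog_arm, never from a script. Its argument "steps" is a list of rows, each a list of 2 entries, a list of its own where there are three numbers: the shift along the world's x, y, z in units of 0.12 m (1.0 is 0.12 m), then the turn, a rotation vector about the world's x, y, z in units of pi/4 rad (1.0 is pi/4 rad). A call has 1 to 5 rows; each row is the pose to reach, as a shift and turn from the pose measured when the call began; what a row does not reach only later rows make up. A row lasts 1/8 s, in which the tool goes at most 62.5 mm and 10.7 degrees, less where a joint would pass 70% of its speed; a pose out of reach is approached as far as the arm can. A call with a number of a shift or a turn outside -1 to 1 is refused whole. A call with a gripper value outside its range is refused whole. "gripper" is the closure, from -1 (fully open) to 1 (shut), set as the call begins (left out, the last holds). The fingers move at their own pace and stop on an object; "grip_force" is the grip in N (left out, the last holds). Time passes only in rows, so rows that repeat a pose let the fingers close. It gives the time, the measured TCP pose, the force and the opening at its end, in the units of the state.
- read_state(): the state, without advancing time (a new reading comes with each control period).
- camera(name): name is "scene" or "top"; returns (picture, depth): 420x560x3 uint8, red, green, blue; 420x560 float32, mm along the optical axis (not along the pixel's ray), 0 where there is no reading.
- calibration(name): a dict with "fx", "fy", "cx", "cy" (pixels), "R" (3x3) and "t" (3): a world point X has camera coordinates R X + t. Camera axes: x right, y down, z forward; pixel columns grow to the right and rows downward; lengths in mm; the calibration is good to about 2 mm. A picture is of the moment at which its call begins. calibration takes no time and is no camera call.
- sign_off(): hands the job in, once; it reports no verdict.
The state is a dict: "time_s": time; "qpos": joint angles; "joint_velocities": joint speeds; "joint_torque": joint torques, N m; "tcp_pos": TCP position; "orientation": TCP orientation; "force": force on the tool from outside, world axes, zero at the start; "ft_torque": the same for the moment, N m; "finger_gap": opening from 0.0 (shut) to 1.0 (fully open).
Only numpy, scipy, OpenCV 4.12 (cv2) and the standard library are available. Lean on these libraries where they do the work, as an engineer would, in place of code of your own. Each camera call takes 0.05 s, during which the arm holds its last target. There are 200 camera calls.

## Working session

There is one attempt and no reset: what is moved stays moved. The work goes in short steps, Python scripts to look and compute and a tool call to move; the robot and the scene stay as the last step left them, time stands still between calls to the robot, and variables do not carry over. Pictures are saved under pics/ and viewed, about 8 in all and at most 12, crops included, and the job is handed in when it is done.

Besides the shell and the picture viewer there is one more tool, called after "Request:" by a JSON object that holds its "method" and its "body", one argument or row to a line. jog_arm: Moves the arm, as the interface text tells. Shifts and turns lie within -1 to 1; 1 stands for 0.12 m of shift or pi/4 rad of turn. Its arguments: {"type":"object","properties":{"steps":{"type":"array","items":{"type":"array"}},"gripper":{"type":"number"},"grip_force":{"type":"number"}},"required":["steps"]}

```bash
mkdir -p pics; cat > h.py <<'E'
import numpy as np,cv2
from plant import *
def shot(n,f):
    p,d=camera(n); cv2.imwrite('pics/'+f+'.png',p[:,:,::-1]); np.save('pics/'+f+'.npy',d); return p,d
def px(n,f,u,v):
    d=np.load('pics/'+f+'.npy'); c=calibration(n)
    w=d[int(v)-1:int(v)+2,int(u)-1:int(u)+2]; z=np.median(w[w>0])
    P=np.array([(u-c['cx'])/c['fx']*z,(v-c['cy'])/c['fy']*z,z])
    return np.array(c['R']).T@(P-np.array(c['t']))
def plane(n,u,v,z):
    c=calibration(n);R=np.array(c['R']);o=-R.T@np.array(c['t'])
    r=R.T@np.array([(u-c['cx'])/c['fx'],(v-c['cy'])/c['fy'],1]);return o+r*(z-o[2])/r[2]
E
python3 - <<'E'
from h import *
for n in('top','scene'): shot(n,n+'0')
s=read_state();print(s);print(grip_depth)
E
```

```text
{'time_s': 0.1, 'qpos': array([ 1.10595434e+00,  2.21179727e-01,  1.52751635e+00,  1.94901362e-07,
        1.39470127e+00, -1.26082984e-01]), 'joint_velocities': array([-3.45803396e-04, -2.33576863e-03, -1.13916627e-03,  1.04655747e-03,
       -5.59734233e-04, -5.63285933e-05]), 'joint_torque': array([ 2.38013363e-04, -4.95947993e+01, -3.88514364e+01,  7.02249398e-02,
        5.16721944e-02, -4.40764916e-05]), 'tcp_pos': array([207.40853953, 588.91780716, 190.91619135]), 'orientation': array([-5.29491905e-01, -3.09611574e+00,  2.71143710e-03]), 'force': array([-1.13063373, -0.20386485,  0.34503643]), 'ft_torque': array([ 0.0427377 , -0.04688308,  0.08006891]), 'finger_gap': 0.9965521293773181}
18.700000000000003
```

View pics/top0.png

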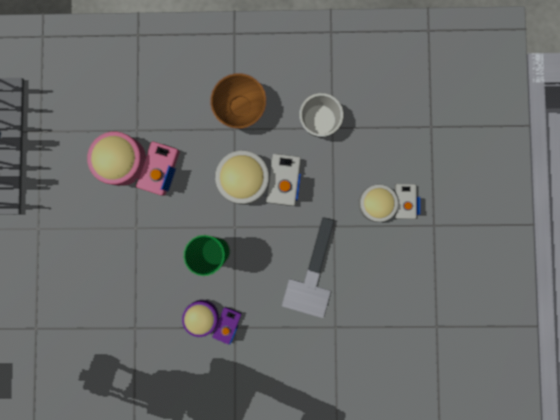

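View pics/scene0.png

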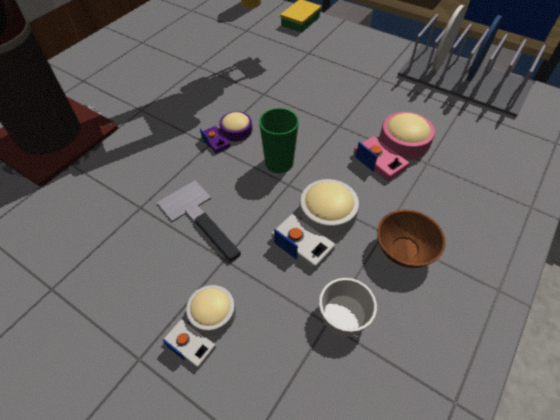

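The target is the larger white light: drum at (242,178), button at (285,186) in top. The small white one at (380,203) and the pink and purple ones are look-alikes. I'll enlarge it for precise points.

```bash
python3 - <<'E'
from h import *
a=cv2.imread('pics/top0.png')[140:220,205:315];b=cv2.imread('pics/scene0.png')[175:275,265:365]
cv2.imwrite('pics/c.png',np.hstack([cv2.resize(a,(440,320),interpolation=2),cv2.resize(b,(320,320),interpolation=2)]))
c=calibration('top');print(c)
# button centroids
for n,(u0,u1,v0,v1) in dict(top=(270,300,170,200),scene=(280,312,220,248)).items():
    p=cv2.imread(f'pics/{n}0.png');h=cv2.cvtColor(p,cv2.COLOR_BGR2HSV)
    m=np.zeros(h.shape[:2],bool);s=(slice(v0,v1),slice(u0,u1))
    m[s]=((h[s][...,0]<15)&(h[s][...,1]>150)&(h[s][...,2]>90));v,u=np.nonzero(m)
    print(n,'button',u.mean(),v.mean(),len(u),plane(n,u.mean(),v.mean(),27),px(n,n+'0',u.mean(),v.mean()))
    m=(h[...,0]>18)&(h[...,0]<35)&(h[...,1]>60)&(h[...,2]>120)
    k,l,st,ce=cv2.connectedComponentsWithStats(m.astype('uint8'))
    for i in range(1,k):
        if st[i,4]>300: print('lens',ce[i],st[i,4],plane(n,*ce[i],47),px(n,n+'0',*ce[i]))
E
```

```text
{'fx': 389.06943371332267, 'fy': 389.06943371332267, 'cx': 284.281326691489, 'cy': 206.45753041665284, 'R': array([[-0.00865815, -0.99984482, -0.01534208],
       [-0.99868505,  0.00942135, -0.05039249],
       [ 0.05052922,  0.0148856 , -0.99861164]]), 't': array([ 74.65218591, 540.0959836 , 757.80781509])}
top button 284.5 185.53571428571428 28 [581.08199321  68.78968758  27.        ] [580.88885035  68.76408344  28.84550865]
lens [112.33933718 157.27305476] 1388 [637.01518822 399.48767066  47.        ] [635.88462302 396.63593672  53.16886686]
lens [241.23389356 176.34663866] 1428 [597.46234761 151.02300566  47.        ] [596.65182718 150.23763692  53.24999228]
lens [378.85921626 202.64876633] 689 [ 544.62071842 -109.89758249   47.        ] [ 545.19345968 -112.14379215   37.14108353]
lens [198.43729904 319.35048232] 622 [328.26404412 232.39457966  47.        ] [325.32583048 235.34373776  34.49833048]
scene button 295.35 233.14 100 [580.65499199  66.69366493  27.        ] [580.69942384  66.61709997  27.13366325]
lens [300.17878193  10.02946955] 509 [214.84585822 664.07851224  47.        ] [200.2093659  688.43218638  32.45845155]
lens [235.1559633  120.90519878] 327 [338.79450924 217.84984437  47.        ] [327.84322577 229.9903407   32.99927109]
lens [408.701373   127.36384439] 874 [639.34482781 392.39980636  47.        ] [640.56995416 386.315721    52.14270288]
lens [329.30565248 200.79832519] 1433 [600.10311827 144.01207105  47.        ] [601.22211558 141.35797979  50.61842369]
lens [209.68689534 306.4116095 ] 1137 [ 552.41799635 -120.77706856   47.        ] [ 547.91351195 -117.88172946   35.612257  ]
```

View pics/c.png

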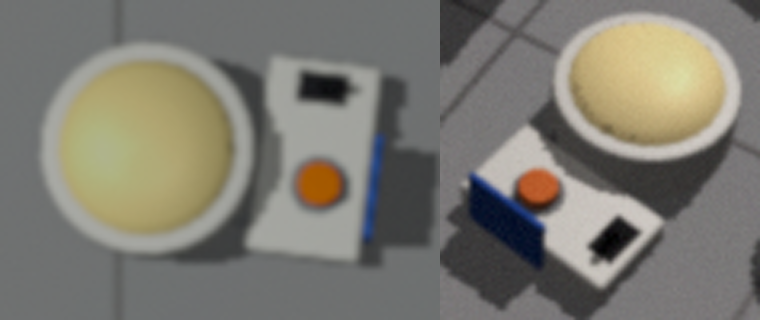

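Both views agree: the button is at about (581, 68) and the light's yaw is about -6.9° (lens direction and block edge). The toggle is at crop (325,87) and the blue tab at (374,185). I'll align the jaws with the light's y axis, with about 46 mm between the pads. The TCP goes about 30 mm in front of the button, so the tray stops near 25 mm.

Request:
{"method": "jog_arm", "body": {
  "steps": [
    [[0.33,-0.5,0],[0,0,0.14]],
    [[0.5,-0.75,0],[0,0,0.278]],
    [[0.66,-1,0],[0,0,0.278]],
    [[0.66,-1,0],[0,0,0.278]]
  ],
  "gripper": -0.06,
  "grip_force": 20
}}

```text
time_s: 0.6
tcp_pos: [287.7, 467.1, 190.6]
orientation: [-0.194, -3.135, 0.004]
force: [0.5, 1.1, 0.3]
finger_gap: 0.63
```

Request:
{"method": "jog_arm", "body": {
  "steps": [
    [[0.33,-0.5,0],[0,0,0]],
    [[0.66,-1,0],[0,0,0]],
    [[0.66,-1,0],[0,0,0]]
  ]
}}

```text
time_s: 0.98
tcp_pos: [367.8, 345.7, 190.4]
orientation: [-0.197, -3.135, 0.005]
force: [1.3, 0.5, -0.8]
finger_gap: 0.533
```

Request:
{"method": "jog_arm", "body": {
  "steps": [
    [[0.33,-0.5,0],[0,0,0]],
    [[0.66,-1,0],[0,0,0]],
    [[0.66,-1,0],[0,0,0]]
  ]
}}

```text
time_s: 1.35
tcp_pos: [448.4, 224.0, 190.3]
orientation: [-0.201, -3.135, 0.005]
force: [0.5, 0.4, -0.9]
finger_gap: 0.527
```

Request:
{"method": "jog_arm", "body": {
  "steps": [
    [[0.33,-0.5,0],[0,0,0]],
    [[0.66,-1,0],[0,0,0]],
    [[0.66,-1,0],[0,0,0]]
  ]
}}

```text
time_s: 1.72
tcp_pos: [529.0, 102.2, 190.1]
orientation: [-0.205, -3.135, 0.005]
force: [0.1, 0.7, 0.1]
finger_gap: 0.529
```

Request:
{"method": "jog_arm", "body": {
  "steps": [
    [[0.2,-0.27,0],[0,0,0.01]],
    [[0.4,-0.54,0],[0,0,0.01]],
    [[0.4,-0.54,-0.5],[0,0,0.01]],
    [[0.4,-0.54,-1],[0,0,0.01]],
    [[0.4,-0.54,-1],[0,0,0.01]]
  ]
}}

```text
time_s: 2.35
tcp_pos: [571.6, 39.1, 64.3]
orientation: [-0.191, -3.123, 0.004]
force: [-0.0, -0.5, 0.1]
finger_gap: 0.529
```

```bash
python3 - <<'E'
from h import *
ims=[]
for n,(v,u) in dict(top=(130,225),scene=(170,255)).items():
    p,d=shot(n,n+'1'); ims.append(cv2.resize(p[v:v+100,u:u+100,::-1],(390,390),interpolation=2))
cv2.imwrite('pics/c1.png',np.hstack(ims))
s=read_state();print(s['tcp_pos'],s['orientation'],s['finger_gap'])
E
```

```text
[577.47535601  38.42196074  71.12415614] [-0.19130542 -3.13548604  0.00441171] 0.5291078817400653
```

View pics/c1.png

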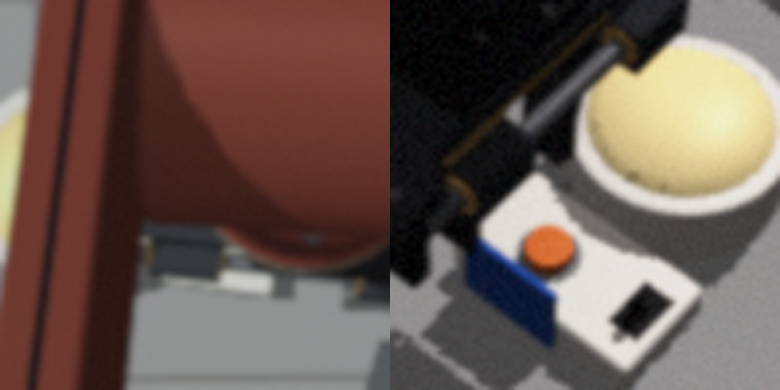

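The scene crop shows the button clear at (549,248) and the gripper above it. I'll overlay the expected fingertip outlines to check the hand-to-camera alignment.

```bash
python3 - <<'E'
from h import *
from scipy.spatial.transform import Rotation as Ro
s=read_state();T=s['tcp_pos'];R=Ro.from_rotvec(s['orientation']).as_matrix();g=s['finger_gap']*87/2
c=calibration('scene');p=cv2.imread('pics/scene1.png')[130:270,235:385];K=5
p=cv2.resize(p,None,fx=K,fy=K,interpolation=2)
p=np.clip(p.astype(float)*2,0,255).astype('uint8')
def pr(X):
    q=np.array(c['R'])@X+c['t'];return (int((c['fx']*q[0]/q[2]+c['cx']-235+.5)*K),int((c['fy']*q[1]/q[2]+c['cy']-130+.5)*K))
for sg,col in((1,(0,255,0)),(-1,(0,255,255))):
    q=[pr(T+R@np.array([x,sg*(g+y),0])) for x,y in((-9.5,0),(9.5,0),(9.5,15),(-9.5,15))]
    cv2.polylines(p,[np.array(q)],True,col,1); m=T+R@np.array([0,sg*(g+7.5),0]);print(sg,m)
    cv2.circle(p,pr([m[0],m[1],28]),3,col,-1)
cv2.imwrite('pics/c2.png',p)
E
```

```text
1 [581.18529552  68.71167795  71.03809363]
-1 [573.76541649   8.13224353  71.21021866]
```

View pics/c2.png

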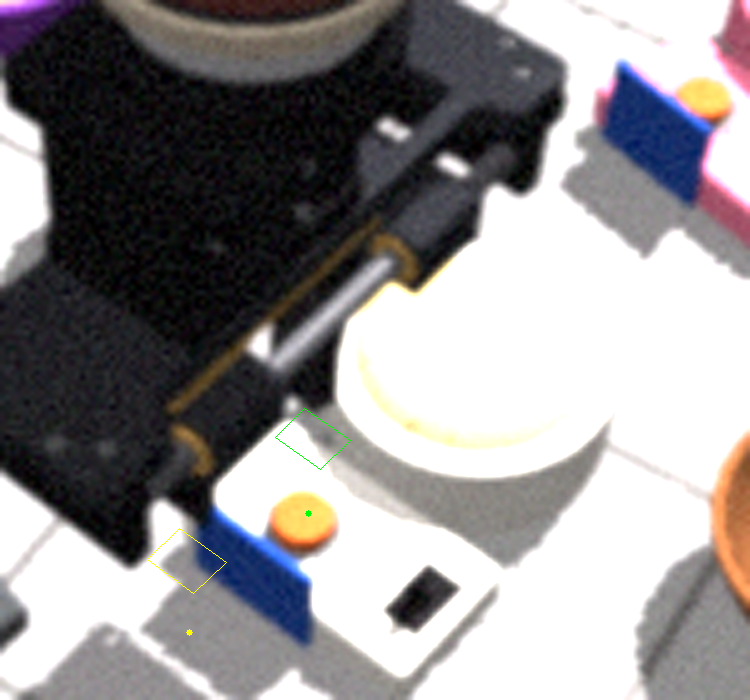

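The predicted fingertip outlines don't land on visible fingers, so I'll check with depth points in world coordinates and a fresh image.

```bash
python3 - <<'E'
from h import *
from scipy.spatial.transform import Rotation as Ro
p,d=shot('scene','scene2');s=read_state();T=s['tcp_pos'];print(s['time_s'],T,s['orientation'],s['finger_gap'])
R=Ro.from_rotvec(s['orientation']).as_matrix()
c=calibration('scene');v,u=np.indices(d.shape)
P=np.stack([(u-c['cx'])/c['fx']*d,(v-c['cy'])/c['fy']*d,d],-1);W=(P-c['t'])@np.array(c['R'])
L=(W-T)@R
m=(d>0)&(abs(L[...,0])<60)&(abs(L[...,1])<100)&(L[...,2]<12)&(L[...,2]>-150)
for z in range(-150,12,10):
    k=m&(L[...,2]>=z)&(L[...,2]<z+10)
    if k.sum(): h=np.histogram(L[k][:,1],np.arange(-100,101,10))[0];print(z,k.sum(),np.percentile(L[k][:,0],[5,95]).round(),h)
q=p[100:270,220:390,::-1];q=(255*(q/255.)**.45).astype('uint8');cv2.imwrite('pics/c3.png',cv2.resize(q,(595,595),interpolation=2))
E
```

```text
2.5 [578.95877242  38.15092295  72.7758034 ] [ 0.19136431  3.13253795 -0.00455798] 0.534874297214377
-150 2221 [-31.  28.] [163 317 336 253 253 134  44  43  38  37  38  27  23  29  29  24  68 137
 158  70]
-140 1055 [-36.  25.] [215 124  92  56  75  32  25  28  25  24  24  24  29  19  26  24 106  49
  41  17]
-130 711 [-36.   7.] [103  24   1   0  60  91  82  29  10   7   9   7  24  73  96  62   0  12
  16   5]
-120 626 [-37. -21.] [ 0 28 15 31 69 22 24 20 42 38 37 41 85 18 21 13 29 80 13  0]
-110 375 [-37.  27.] [  0 153   0   1  22  18  19   3   0   0   2   0  37  12  14   9   0  62
  23   0]
-100 56 [-33.  28.] [ 0 31  0  0  0  0  0  0  0  0  0  0 11  2  0  0  0 10  2  0]
-90 23 [-10.  -3.] [ 0  0  0  0  0  0  0  0  0  0  0  0 18  5  0  0  0  0  0  0]
-80 34 [-5.  2.] [ 0  0  0  0  0  0  0  0  0  0  0  0 34  0  0  0  0  0  0  0]
-70 24 [-9.  8.] [ 0  0  0  0  0  0  0  0  0  0  0  0 22  2  0  0  0  0  0  0]
-60 47 [-10.  10.] [ 0  0  0  0  0  0  8  0  0  0  0  0 35  4  0  0  0  0  0  0]
-50 63 [-10.  -0.] [ 0  0  0  0  0  0 20  5  0  0  0  0 34  4  0  0  0  0  0  0]
-40 82 [-10.   3.] [ 0  0  0  0  0  0 31  9  0  0  0  0 38  4  0  0  0  0  0  0]
-30 10 [-8.  3.] [0 0 0 0 0 0 2 1 0 0 0 0 7 0 0 0 0 0 0 0]
```

View pics/c3.png

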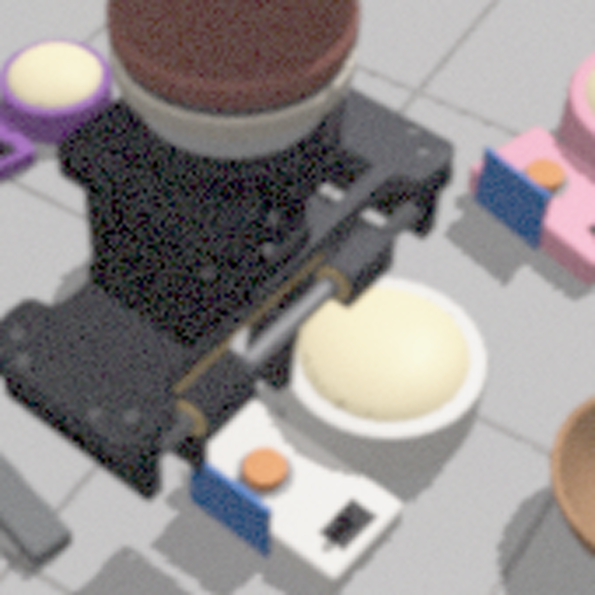

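Request:
{"method": "jog_arm", "body": {
  "steps": [
    [[0,0,0],[0,0,0]],
    [[0,0,0],[0,0,0]],
    [[0,0,0],[0,0,0]]
  ]
}}

```text
time_s: 2.88
tcp_pos: [579.7, 38.2, 74.0]
orientation: [0.191, 3.131, -0.004]
force: [0.4, -0.0, -1.0]
finger_gap: 0.527
```

```bash
cat >> h.py <<'E'
from scipy.spatial.transform import Rotation as Ro
def tool(name,f,z0=-110):
    p,d=shot(name,f);s=read_state();T=s['tcp_pos'];R=Ro.from_rotvec(s['orientation']).as_matrix()
    print(s['time_s'],T,s['orientation'],s['finger_gap'],s['force'],s['qpos'])
    c=calibration(name);v,u=np.indices(d.shape)
    P=np.stack([(u-c['cx'])/c['fx']*d,(v-c['cy'])/c['fy']*d,d],-1);W=(P-c['t'])@np.array(c['R']);L=(W-T)@R
    hsv=cv2.cvtColor(p,cv2.COLOR_RGB2HSV)
    m=(d>0)&(abs(L[...,0])<20)&(abs(L[...,1])<60)&(L[...,2]<12)&(L[...,2]>z0)&(hsv[...,2]<90)
    for z in range(z0,12,5):
        k=m&(L[...,2]>=z)&(L[...,2]<z+5)
        for sg in(1,-1):
            kk=k&(sg*L[...,1]>0)
            if kk.sum()>3: print(z,sg,kk.sum(),'W med',np.median(W[kk],0).round(1),'x',np.percentile(L[kk][:,0],[5,95]).round(1),'y',np.percentile(L[kk][:,1],[5,95]).round(1))
    return p,d
E
python3 - <<'E'
from h import *
tool('scene','scene3',-70)
E
```

```text
2.925 [579.37163624  38.11466557  73.5909995 ] [ 0.19137977  3.13130898 -0.0045455 ] 0.5276657862534311 [-0.0041675   0.56637477 -0.42524098] [-0.06823773  0.22503117  1.75389494 -0.00312834  1.15821015 -1.51570163]
-70 1 12 W med [579.6  61.9 140.7] x [-5.6  5.7] y [22.8 27.6]
-65 1 12 W med [585.6  63.  136.4] x [-11.1   7.9] y [23.7 29.8]
-60 1 25 W med [589.8  62.5 131. ] x [-10.8   7.8] y [22.7 30.6]
-60 -1 5 W med [585.2   4.1 131.2] x [-11.4  -8.6] y [-33.4 -32.2]
-55 1 18 W med [591.5  62.  125.7] x [-11.4  -2.3] y [22.9 30.2]
-55 -1 8 W med [586.    5.2 126.3] x [-11.3  -6.7] y [-33.1 -30.3]
-50 1 18 W med [589.9  61.5 120.2] x [-10.9  -0.1] y [22.5 30.6]
-50 -1 13 W med [584.    6.4 121.2] x [-11.6  -3.5] y [-32.  -27.8]
-45 1 20 W med [589.3  61.2 115.4] x [-10.8  -0.1] y [22.8 29.2]
-45 -1 17 W med [581.9   6.2 116.5] x [-11.6  -0.6] y [-32.6 -30.3]
-40 1 20 W med [590.1  61.5 110.8] x [-11.3   0.5] y [22.4 29.1]
-40 -1 17 W med [581.7   6.2 111.3] x [-12.2   1.1] y [-32.3 -28.3]
-35 1 17 W med [588.7  61.1 106.5] x [-10.   1.] y [22.9 28.7]
-35 -1 13 W med [581.6   6.6 106.8] x [-11.1   3.5] y [-32.3 -28.3]
```

Depth shows the fingers aligned sideways as planned, inner faces at about ±23 mm. The visible tips end about 30 mm above the reported TCP height. I'll trim the position and descend in small steps, using force to find contact.

Request:
{"method": "jog_arm", "body": {
  "steps": [
    [[-0.018,0.01,-0.1],[0,0,0]],
    [[-0.018,0.01,-0.2],[0,0,0]],
    [[-0.018,0.01,-0.31],[0,0,0]],
    [[-0.018,0.01,-0.31],[0,0,0]],
    [[-0.018,0.01,-0.31],[0,0,0]]
  ]
}}

```text
time_s: 3.55
tcp_pos: [577.2, 39.3, 36.2]
orientation: [0.191, 3.132, -0.005]
force: [-0.2, -0.1, 0.1]
finger_gap: 0.531
```

```bash
python3 - <<'E'
from h import *
p,d=tool('scene','scene4',-50)
q=p[150:270,235:385,::-1];q=(255*(q/255.)**.45).astype('uint8');cv2.imwrite('pics/c4.png',cv2.resize(q,None,fx=5,fy=5,interpolation=2))
E
```

```text
3.6 [577.57086332  39.29237721  36.63958539] [ 0.19133275  3.1308316  -0.00454869] 0.5338091803535712 [-0.02259504  0.35330154 -0.90006293] [-0.06639819  0.26889284  1.7789145  -0.00324333  1.08885518 -1.51362526]
-50 1 18 W med [587.   63.8  84. ] x [-10.8  10.1] y [22.9 30.4]
-50 -1 6 W med [583.4   7.   85.1] x [-10.5  -6.2] y [-32.5 -29.3]
-45 1 15 W med [589.3  63.7  79. ] x [-10.5   9.5] y [22.7 29.7]
-45 -1 13 W med [582.1   7.3  80.2] x [-10.7  -2.1] y [-32.1 -29. ]
-40 1 19 W med [587.6  63.   74.1] x [-11.3  -1. ] y [22.9 31.9]
-40 -1 15 W med [580.2   7.8  73.8] x [-10.9   0.2] y [-32.1 -25. ]
-35 1 15 W med [588.7  62.8  69.1] x [-10.5   1.1] y [23. 32.]
-35 -1 13 W med [579.6   7.6  69.4] x [-10.2   0.2] y [-32.3 -27.2]
-10 1 22 W med [583.2  39.8  43.1] x [-16.5   2.6] y [0.1 4.2]
-5 1 23 W med [586.   39.2  39.1] x [-18.3   4.8] y [0.3 3.8]
0 1 21 W med [581.9  39.3  33.9] x [-18.7   4.7] y [0.2 1.7]
5 1 19 W med [581.6  39.7  28.9] x [-16.6   9.5] y [0.2 1.7]
10 1 8 W med [579.3  40.   25.5] x [-17.8   5.5] y [0.6 1.6]
```

View pics/c4.png

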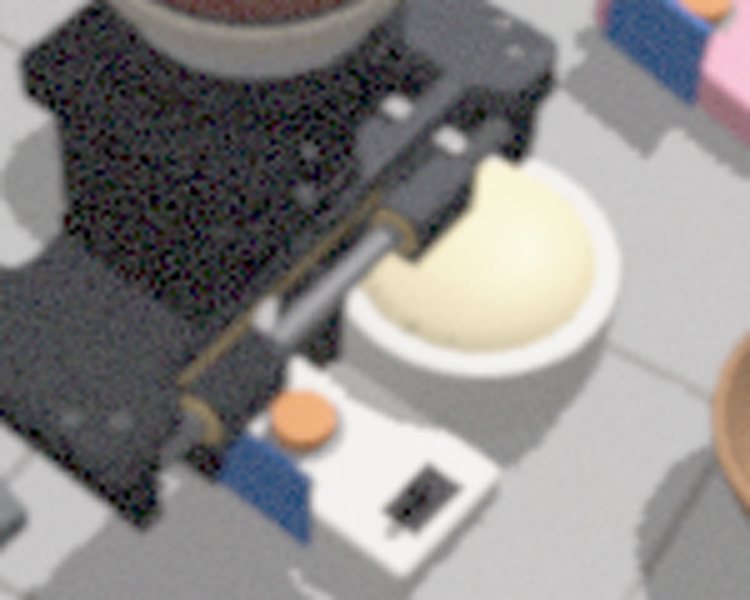

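The image shows the right fingertip at (325,360), at z ≈ 67, clearly above the button at (303,418). The real tips are about 30 mm above the reported TCP, so I'll continue with force checks.

Request:
{"method": "jog_arm", "body": {
  "steps": [
    [[0,0,-0.05],[0,0,0]],
    [[0,0,-0.09],[0,0,0]],
    [[0,0,-0.09],[0,0,0]]
  ]
}}

```text
time_s: 3.98
tcp_pos: [577.0, 39.3, 25.2]
orientation: [0.191, 3.132, -0.005]
force: [0.0, 0.6, -0.7]
finger_gap: 0.531
```

Request:
{"method": "jog_arm", "body": {
  "steps": [
    [[0,0,-0.04],[0,0,0]],
    [[0,0,-0.08],[0,0,0]],
    [[0,0,-0.12],[0,0,0]],
    [[0,0,-0.15],[0,0,0]],
    [[0,0,-0.15],[0,0,0]]
  ]
}}

```text
time_s: 4.6
tcp_pos: [576.6, 39.4, 6.7]
orientation: [0.191, 3.133, -0.005]
force: [0.1, -0.0, 0.3]
finger_gap: 0.527
```

```bash
python3 - <<'E'
from h import *
p,d=tool('scene','scene5',-50)
q=p[150:270,235:385,::-1];q=(255*(q/255.)**.45).astype('uint8');cv2.imwrite('pics/c5.png',cv2.resize(q,None,fx=5,fy=5,interpolation=2))
E
```

```text
4.65 [576.91131933  39.33613463   7.02894197] [ 0.19141515  3.13227464 -0.00455567] 0.5303575735120766 [ 0.0778326   0.38291317 -0.44674155] [-0.06639127  0.3112526   1.790764   -0.00335278  1.03609159 -1.51341472]
-50 1 14 W med [588.3  63.8  55. ] x [-10.5   8.2] y [23.2 30.1]
-50 -1 5 W med [581.9   7.   53.2] x [-11.1  -6. ] y [-32.4 -31.5]
-45 1 13 W med [585.9  62.7  49.8] x [-9.8  8. ] y [22.8 28.4]
-45 -1 7 W med [583.6   7.3  48.9] x [-10.8  -7.1] y [-31.8 -28.6]
-40 1 24 W med [589.1  60.9  44.5] x [-18.4  -4.8] y [ 0.8 29.1]
-40 -1 12 W med [581.6   7.6  44. ] x [-14.8  -3. ] y [-32.3  -0.3]
-35 1 19 W med [587.7  61.5  39.9] x [-18.8  -0.8] y [ 0.5 28.3]
-35 -1 10 W med [582.3   7.6  40.2] x [-14.8  -1.6] y [-31.9 -11.2]
-30 1 10 W med [589.1  38.7  35.2] x [-19.7  -5.9] y [ 0.1 13.4]
-30 -1 6 W med [586.5  25.9  36.1] x [-17.5  -4.6] y [-31.2  -0.1]
-25 1 12 W med [586.8  39.   29.2] x [-18.3   3.2] y [ 0.2 27.4]
-20 1 32 W med [587.3  40.1  24.8] x [-18.6  -2.4] y [ 0.3 29.2]
-15 1 38 W med [587.   56.1  19.7] x [-15.9  -1.8] y [ 0.4 24.9]
-10 1 15 W med [586.5  38.7  14.6] x [-19.4   0.2] y [0.2 1.3]
-5 1 16 W med [583.1  39.1   9.5] x [-16.2   2.4] y [0.4 1.2]
0 1 17 W med [583.9  39.6   3.6] x [-18.3   2.6] y [0.3 1.4]
5 1 12 W med [582.2  40.   -1. ] x [-17.1   6.7] y [0.6 2.3]
5 -1 598 W med [577.2   6.1  -1. ] x [-18.5  15.3] y [-57.5  -3.1]
10 -1 21 W med [579.1  12.1  -3.3] x [-16.   13.5] y [-58.5  -0.4]
```

View pics/c5.png

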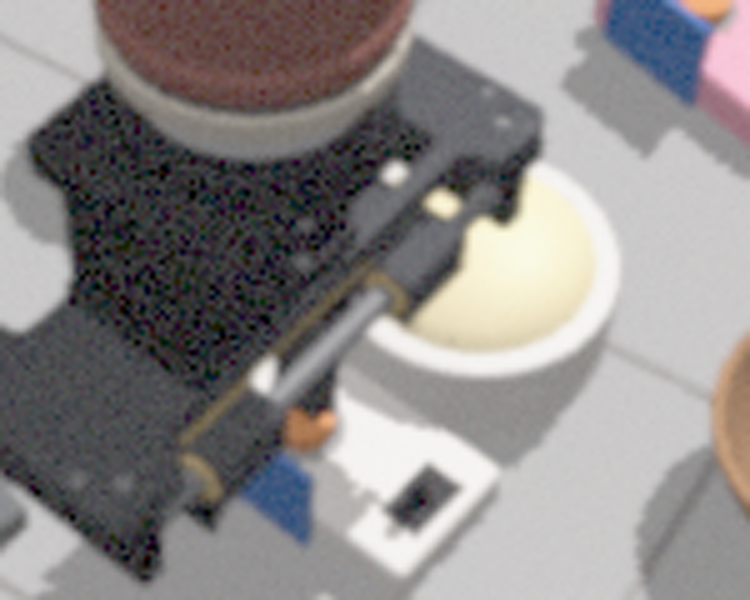

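The finger is directly above the button, tip near (325,408), with no contact yet. I'm going down in steps of about 2 mm.

Request:
{"method": "jog_arm", "body": {
  "steps": [
    [[0,0,-0.02],[0,0,0]],
    [[0,0,-0.04],[0,0,0]],
    [[0,0,-0.06],[0,0,0]],
    [[0,0,-0.06],[0,0,0]]
  ]
}}

```text
time_s: 5.15
tcp_pos: [576.6, 39.3, -0.5]
orientation: [0.192, 3.133, -0.005]
force: [-0.3, 0.5, -0.3]
finger_gap: 0.529
```

Request:
{"method": "jog_arm", "body": {
  "steps": [
    [[0,0,-0.02],[0,0,0]],
    [[0,0,-0.02],[0,0,0]],
    [[0,0,-0.02],[0,0,0]]
  ]
}}

```text
time_s: 5.52
tcp_pos: [576.7, 39.4, -2.9]
orientation: [0.191, 3.133, -0.005]
force: [1.5, -0.0, 0.2]
finger_gap: 0.527
```

Request:
{"method": "jog_arm", "body": {
  "steps": [
    [[0,0,-0.02],[0,0,0]],
    [[0,0,-0.02],[0,0,0]],
    [[0,0,-0.02],[0,0,0]]
  ]
}}

```text
time_s: 5.9
tcp_pos: [576.7, 39.4, -5.3]
orientation: [0.192, 3.133, -0.004]
force: [-0.7, -0.8, 1.4]
finger_gap: 0.528
```

Request:
{"method": "jog_arm", "body": {
  "steps": [
    [[0,0,-0.02],[0,0,0]],
    [[0,0,-0.02],[0,0,0]],
    [[0,0,-0.02],[0,0,0]]
  ]
}}

```text
time_s: 6.28
tcp_pos: [576.7, 39.3, -7.5]
orientation: [0.191, 3.133, -0.005]
force: [-0.6, 0.8, 3.9]
finger_gap: 0.53
```

Request:
{"method": "jog_arm", "body": {
  "steps": [
    [[0,0,-0.02],[0,0,0]],
    [[0,0,-0.02],[0,0,0]],
    [[0,0,-0.02],[0,0,0]]
  ]
}}

```text
time_s: 6.65
tcp_pos: [576.8, 39.3, -9.3]
orientation: [0.191, 3.133, -0.005]
force: [-3.8, -0.5, 7.7]
finger_gap: 0.534
```

```bash
python3 - <<'E'
from h import *
p,d=shot('scene','scene6');print([read_state()[k] for k in('time_s','tcp_pos','force','finger_gap')])
q=p[150:270,235:385,::-1];q=(255*(q/255.)**.45).astype('uint8');cv2.imwrite('pics/c6.png',cv2.resize(q,None,fx=5,fy=5,interpolation=2))
h=cv2.cvtColor(p,cv2.COLOR_RGB2HSV);
m=(h[...,0]>105)&(h[...,0]<125)&(h[...,1]>120)&(d>0);m[:205]=0;m[265:]=0;m[:,:260]=0;m[:,320:]=0
c=calibration('scene');v,u=np.indices(d.shape)
W=(np.stack([(u-c['cx'])/c['fx']*d,(v-c['cy'])/c['fy']*d,d],-1)-c['t'])@np.array(c['R'])
D=(W-[580.9,67.7,0]);a=-.12;ly=D[...,0]*.12+D[...,1]*.993;lx=D[...,0]*.993-D[...,1]*.12
print(m.sum(),'tab ly',np.percentile(ly[m],[10,50,90]),'lx',np.percentile(lx[m],[2,98]))
E
```

```text
[6.7, array([576.79259894,  39.29565473,  -9.32077673]), array([-3.42579786,  0.20308356,  8.03050035]), 0.5283211391858191]
147 tab ly [-78.06798531 -51.88871821 -50.54090785] lx [ 3.92579703 35.91351975]
```

View pics/c6.png

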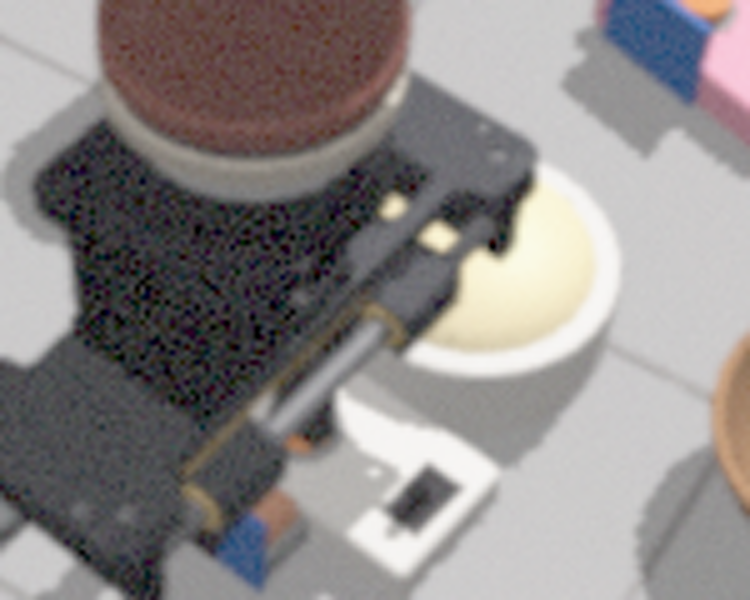

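The tray popped out and stopped, with the tab at (240,550). Its outer face is at light y ≈ -51.5 mm, so it is about 23.5 mm out, and the button is bottomed at 8 N. A short stability check before signing off.

```bash
python3 - <<'E'
from h import *
c=calibration('scene');v,u=np.indices((420,560))
for i in range(16):
    p,d=camera('scene')
    if i%5: continue
    h=cv2.cvtColor(p,cv2.COLOR_RGB2HSV)
    m=(h[...,0]>105)&(h[...,0]<125)&(h[...,1]>120)&(d>0);m[:205]=0;m[265:]=0;m[:,:260]=0;m[:,320:]=0
    W=(np.stack([(u-c['cx'])/c['fx']*d,(v-c['cy'])/c['fy']*d,d],-1)-c['t'])@np.array(c['R'])
    ly=(W-[580.9,67.7,0])@[.12,.993,0];s=read_state()
    print(s['time_s'],'tab',np.median(ly[m]),s['tcp_pos'],s['force'],s['finger_gap'])
sign_off()
E
```

```text
6.75 tab -51.737696749005295 [576.79811082  39.31122899  -9.31186372] [-3.0233591  -1.393509    9.63231044] 0.5318270251605193
7.0 tab -51.87515272549326 [576.83631653  39.29188388  -9.27658929] [-3.91020227 -0.58739587  7.7950553 ] 0.5318964073772472
7.25 tab -51.67657738198155 [576.80490134  39.30761836  -9.29715854] [-3.81296103 -0.31375398  9.42298213] 0.5336020198350071
7.5 tab -51.81073227318937 [576.81659341  39.29992018  -9.29636328] [-4.1160446  -0.53773179  8.72131111] 0.5311940050016847
the job is handed in; nothing more can be done
```

I pressed the orange eject button on the larger white light with one finger and stopped the tray with the other. I handed the job in at about 7.5 s with both fingers still holding.

- **Tray:** the camera put the tab's outer face about 51.8 mm from the button, so the tray is about 24 mm out. It stayed within about 0.2 mm over the last 0.75 s.
- **Button:** the upward force was about 8–9 N, above the 4.5 N needed to push the button fully down, so I take it as bottomed. I inferred that from the force, as the finger mostly hides the button in the last picture.
- **Other objects:** the last picture shows the toggle untouched. I didn't take a final overall picture of the dishes and scraper. The tool passed over them at about 190 mm, well above the tallest dish at 110 mm.

**What disagreed:** the camera showed the fingertips about 30 mm above the reported TCP. I lowered in small steps, using the force reading to find contact. Contact came where the camera predicted, and the final TCP height reads −9 mm. A sideways force of about −4 N along world x remained at the end; I didn't find its cause.

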